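Lock the burr carrier of a coffee mill and set its grind from zero

ROBOT

A 7-joint arm with a two-finger parallel gripper is mounted at the origin on a cart in front of the work surface, level with it; the furniture and walls round the work are solid. World frame = base frame: x ahead of the robot, y to its left, z up, the work surface at z = 0. Lengths are in m, angles in rad, forces in N, time in s.
With the tool pointing down it reaches from about 0.4 to 0.9 m from the base axis. Payload 5.6 kg.
Tool frame: the origin (TCP) lies midway between the tips of the shut fingers; the grasp point (between the pads) lies behind it (robot.grasp_offset is the z of the grasp point in the tool frame, in m); z points along the fingers, y is the line along which they close (so a half turn about z gives the same grasp; the last joint's range is limited). The gripper opens to 92 mm and grips with 3 to 60 N. Pads are 20 mm wide; open, the fingers measure 128 mm over their backs; the gripper's body (75 mm by 189 mm) begins 69 mm behind the grasp point.
Start: joints at [1.127, 0.468, -0.012, 1.603, 0.006, 1.071, -0.056], TCP at [0.254, -0.599, 0.19] pointing down, gripper open.
Joint ranges: [-2.53, 2.53], [-0.31, 2.02], [-1.57, 1.55], [0.28, 2.44], [-1.29, 4.43], [0.15, 1.84], [-2.92, 2.92]. Speed limits (rad/s): [2.57, 2.57, 3.14, 3.14, 3.14, 3.14, 3.14].

INTERFACE

Orientations are given as a unit quaternion [w, x, y, z].
In Python, from cell import telemetry, imaging, job, spotter, robot gives the robot as it stands.
- The arm moves only by the tool step_arm, never from a script. Its argument "moves" is one flat list of numbers, 7 for each row, row after row: the shift along the tool's x, y, z normalised to -1 to 1, where 1 is 25 mm, then the turn, a rotation vector about the tool's x, y, z normalised to -1 to 1, where 1 is 0.15 rad, then the opening, from -1 (shut) to 1 (fully open). In form: [x, y, z, wx, wy, wz, gripper, x, y, z, wx, wy, wz, gripper, ...]. A call has 1 to 12 rows; each row shifts and turns the commanded pose from where the row before left it, along the tool's axes as they then stand; what a row does not reach is not made up. A row lasts 1/10 s, in which the tool goes at most 50 mm and 8.59 degrees, less where a joint would pass 70% of its speed; a pose out of reach is approached as far as the arm can. A call with a number of a shift or a turn outside -1 to 1 is refused whole. A call with a gripper value outside its range is refused whole. The fingers move at their own pace and stop on an object; "grip_force" is the grip in N (left out, the last holds). Time passes only in rows, so rows that do not move let the fingers close. It gives the time, the measured TCP pose, the force, the opening and the grip force at its end, in the units of the state.
- telemetry.observe(): the state, without advancing time (a new reading comes with each control period).
- imaging.grab_frame(name): name is "scene" or "top" or "wrist"; returns the picture (400x640x3 uint8, blue, green, red); there is no depth.
- imaging.camera_params(name): a dict with "mtx" (3x3 intrinsics, pixels), "view" (4x4, takes a point from world to camera coordinates); the wrist camera has in their place "tool_from_camera" (4x4, takes a point from camera to tool coordinates, whose origin is the TCP and whose axes are the flange's). Camera axes: x right, y down, z forward; pixel columns grow to the right and rows downward; lengths in m; the calibration is good to about 2 mm. A picture is of the moment at which its call begins: read the wrist's pose just before it. camera_params takes no time and is no camera call.
- job.close_job(): hands the job in; it is judged then, once.
Trained networks look in the newest picture that a camera, given by its name, has taken for a name from the list of things; names that differ only in an ending like _2 or _b are one class to them, and where a whole thing is asked for, a point or a joint stands for the part that bears it (a point fixed in the world has none). Each returns a list of dicts, best first, with "p" (0 to 1); they miss things now and then, are a little off and sometimes report something else, mostly with a low value. They report only what shows in the picture. A call takes as long as a camera call.
- spotter.silhouettes(query, camera): "pixels" (400x640 bool, what is visible of it) and "box" ([left, top, right, bottom] in pixels, round what is visible of it).
The state is a dict: "clock": time; "joints": joint angles; "qd": joint speeds; "tau": joint torques, N m; "position": TCP position; "ee_rot": TCP orientation; "ft_force": force on the tool from outside, world axes, zero at the start; "ft_torque": the same for the moment, N m; "opening": finger opening in m; "grip_force": force on a finger pad.
Only numpy, scipy, OpenCV 4.12 (cv2) and the standard library are available. Lean on these libraries where they do the work, as an engineer would, in place of code of your own. Each camera call takes 0.05 s, during which the arm holds its last target. There are 200 camera calls.

TASK

The coffee mill has just been cleaned. Swing its locking lever clockwise, over the cam, until it drops right down into the low notch, without forcing it; then turn the grind dial clockwise to its stop and come back exactly three clicks. Leave the mug, the onion and the cup under the chute where they are.

Things in the scene. Friction and masses are not known exactly. Their poses are not given: they have to be found in the camera images.
- mill: coffee mill: cream housing 170 x 300 x 161 mm (x, y, z), fixed, with a flat aluminium deck 161 mm up. Origin under its middle; -x is its front, +y its left. On the deck: 75 mm left of the middle the burr carrier with the locking lever, 85 mm right of the middle the grind dial. A steel cup stands in the bay under the left half
- lock_axis (a point): deck point on the upright axis of the lever. Round it lies the burr carrier, a steel disc 128 mm wide with the cams; a stud stands on it to 69 mm above the deck. The lever slides up and down on the stud; a spring presses it on the cam, 14 to 20 N. Let go on the slope, it slides back. Climbing takes about 6 N at the knob; the wall after the notch is hard: over 30 N at the knob is forcing it
- lock_knob (a point): on the centre line of the lever's upright black knob (24 mm thick, 42 mm tall), 82 mm from the axis, 15 mm below the knob's top, 27 mm above the top of the lever arm. x points outward along the arm. 215 mm above the worktop when down in the notch, 221 mm at the start, 230 mm on top of the cam. Fingers left a few mm open round the knob let it rise and drop
- lock (a joint): turn of the lever, rad, clockwise from above; 0 at its back stop, where the arm's x axis is 115 degrees clockwise of the mill's; starts at 0 to 0.1. Level, then a 9 mm climb, a short top, a 15 mm drop into the notch, a wall. The carrier was put back by hand, so these vary together by 0.6 either way: climb from 0.2..1.4, drop at 1.0..2.2, wall at 1.1..2.35 rad
- dial_grip (a point): middle of the grind dial's black grip bar (62 mm long, 14 mm wide, 28 mm tall, on a round skirt 66 mm wide), on the dial's upright axis, 32 mm above the deck, 11 mm below the bar's top, 17 mm above the skirt. x runs along the bar to the end with the white line
- dial (a joint): turn of the dial, rad, anticlockwise from above, 0 at its clockwise stop (burrs touching), up to 2.65. It clicks every 0.393 rad (16 a turn), resting at 0, 0.393, 0.785, 1.178 and so on, about 0.25 N m between; starts 3 to 5 clicks from the stop. The stop is a hard end, at another direction of the bar each time
- steel_cup: plain steel cup, 76 mm wide, 98 mm tall, standing loose in the bay under the mill's head; origin under its middle
- mug_tan: cream mug with a handle, 77 x 108 x 89 mm, loose at the front left; origin under its middle
- onion: onion, 78 mm wide, 85 mm tall, loose at the front right; origin under its middle

How it is judged:
By the outcome, as a careful person would: the job done as asked, in the order asked, and still so for the second after the job is handed in, with the robot touching nothing.
It also fails if it takes over 64 s, if anything falls off the work surface, if the arm or the gripper's body presses on something with over 40 N, if the wrist force passes 120 N, or if a joint passes its speed limit or range.

## Working session

There is one attempt and no reset: what is moved stays moved. The work goes in short steps, Python scripts to look and compute and a tool call to move; the robot and the scene stay as the last step left them, time stands still between calls to the robot, and variables do not carry over. Pictures are saved under pics/ and viewed, at most 10 in all, crops included, and the job is handed in when it is done.

Besides the shell and the picture viewer there is one more tool, called after "Emit:" by a JSON object that holds its "name" and its "arguments". step_arm: Moves the arm, as the interface text tells. Its arguments: {"type":"object","properties":{"moves":{"type":"array","items":{"type":"number"}},"grip_force":{"type":"number"}},"required":["moves"]}

```bash
mkdir -p pics; ls
cat > h.py <<'E'
import numpy as np, cv2
from cell import telemetry, imaging, job, spotter, robot
def proj(n,P):
    c=imaging.camera_params(n); P=np.atleast_2d(P)
    q=(c["view"]@np.c_[P,np.ones(len(P))].T)[:3]; u=np.array(c["mtx"])@q
    return (u[:2]/u[2]).T
def ray(n,uv):
    c=imaging.camera_params(n); V=np.array(c["view"]); R=V[:3,:3]; o=-R.T@V[:3,3]
    d=R.T@np.linalg.inv(c["mtx"])@np.array([uv[0],uv[1],1.]); return o,d/np.linalg.norm(d)
def atz(n,uv,z):
    o,d=ray(n,uv); return o+d*(z-o[2])/d[2]
def tri(a,ua,b,ub):
    o1,d1=ray(a,ua);o2,d2=ray(b,ub)
    s=np.linalg.lstsq(np.c_[d1,-d2],o2-o1,rcond=None)[0]
    p,q=o1+d1*s[0],o2+d2*s[1]; return (p+q)/2,np.linalg.norm(p-q)
E
python3 - <<'E'
from h import *
np.set_printoptions(precision=3,suppress=True)
print({k:np.round(v,3) for k,v in telemetry.observe().items()}, robot.grasp_offset)
for n in("scene","top"):
    im=imaging.grab_frame(n); cv2.imwrite(f"pics/{n}0.png",im)
    c=imaging.camera_params(n); print(n,np.array(c["mtx"]).tolist(),np.array(c["view"]))
    for q in("mill","lock_knob","dial_grip","steel_cup","mug_tan","onion"):
        for r in spotter.silhouettes(q,n)[:2]:
            m=r["pixels"]; ys,xs=np.nonzero(m); print(q,round(r["p"],2),r["box"],xs.mean().round(1),ys.mean().round(1),len(xs))
E
```

```text
pics
{'clock': np.float64(0.0), 'joints': array([ 1.127,  0.468, -0.012,  1.604,  0.006,  1.071, -0.056]), 'qd': array([-0.   ,  0.   ,  0.   , -0.   , -0.001, -0.001, -0.001]), 'tau': array([  0.   , -52.056,  -0.012, -24.375,  -0.057,   0.017,   0.   ]), 'position': array([ 0.253, -0.598,  0.189]), 'ee_rot': array([-0.001,  0.98 ,  0.199, -0.   ]), 'ft_force': array([ 0.333,  0.893, -0.355]), 'ft_torque': array([-0.059, -0.014,  0.049]), 'grip_force': np.float64(0.0), 'opening': np.float64(0.092)} -0.0187
scene [[399.9142968399605, 0.0, 319.77288661366924], [0.0, 399.9142968399605, 198.14103172865876], [0.0, 0.0, 1.0]] [[-0.504 -0.863  0.001  0.273]
 [-0.53   0.309 -0.79   0.378]
 [ 0.682 -0.399 -0.614  0.958]
 [ 0.     0.     0.     1.   ]]
mill 0.62 [274.9, 151.8, 375.8, 246.8] 324.2 196.0 5924
lock_knob 0.59 [285.8, 159.8, 336.0, 184.1] 316.5 175.7 425
dial_grip 0.54 [335.9, 153.7, 356.8, 172.2] 345.3 162.2 257
steel_cup 0.61 [303.3, 207.6, 322.8, 233.0] 313.9 219.2 320
onion 0.65 [404.2, 189.4, 426.8, 209.1] 415.0 200.0 353
top [[441.445326720404, 0.0, 321.4164873335001], [0.0, 441.445326720404, 198.851756442463], [0.0, 0.0, 1.0]] [[ 0.007 -1.     0.025 -0.012]
 [-0.983 -0.011 -0.184  0.532]
 [ 0.184 -0.023 -0.983  1.52 ]
 [ 0.     0.     0.     1.   ]]
mill 0.63 [287.6, 151.1, 381.9, 215.9] 334.3 182.9 4796
lock_knob 0.72 [295.3, 172.4, 344.1, 192.1] 320.4 182.7 247
dial_grip 0.83 [352.1, 160.5, 372.7, 187.2] 360.3 172.8 319
steel_cup 0.44 [198.1, 205.3, 228.3, 236.0] 212.4 217.2 573
mug_tan 0.73 [200.9, 207.4, 226.7, 235.6] 212.6 217.2 533
onion 0.79 [399.1, 211.1, 424.2, 231.5] 412.8 221.2 377
```

```bash
python3 -c "
import cv2
a=cv2.imread('pics/scene0.png');b=cv2.imread('pics/top0.png')
print(a.shape)"
```

```text
(400, 640, 3)
```

View pics/scene0.png

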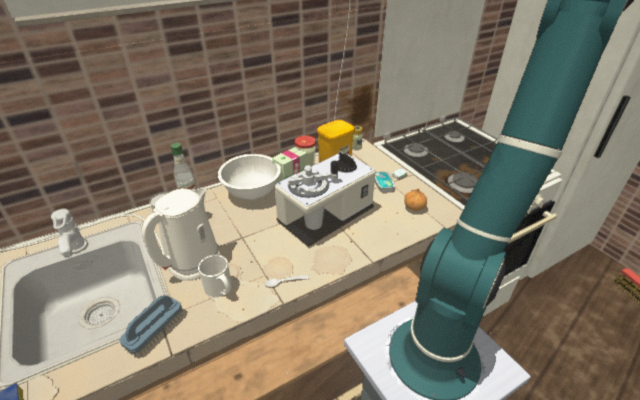

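View pics/top0.png

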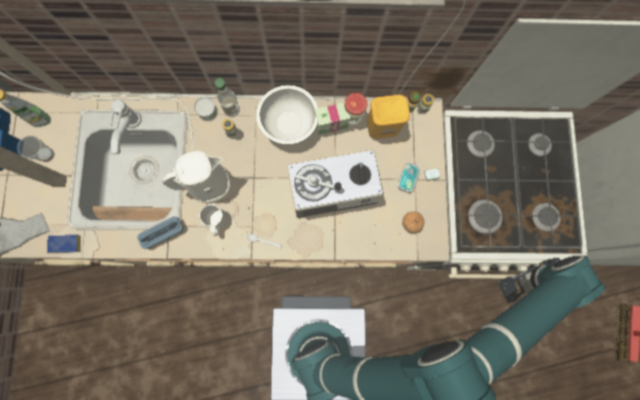

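The mill sits at about (336,183) in top and (325,195) in scene. The carrier is at (315,182) and the dial at (361,173) in top. I'll enlarge both.

Run:
```python
from h import *
a=cv2.imread('pics/scene0.png')[145:250,265:385];b=cv2.imread('pics/top0.png')[140:225,280:390]
A=cv2.resize(a,None,fx=5,fy=5,interpolation=cv2.INTER_CUBIC)[:, :]
B=cv2.resize(b,None,fx=7,fy=7,interpolation=cv2.INTER_CUBIC)
cv2.imwrite('pics/ca.png',A);cv2.imwrite('pics/cb.png',B)
np.set_printoptions(precision=3,suppress=True)
print("dial",tri("top",(360.3,172.8),"scene",(345.3,162.2)))
```

```text
dial (array([ 0.598, -0.132,  0.175]), np.float64(0.0019279908836246852))
```

View pics/cb.png

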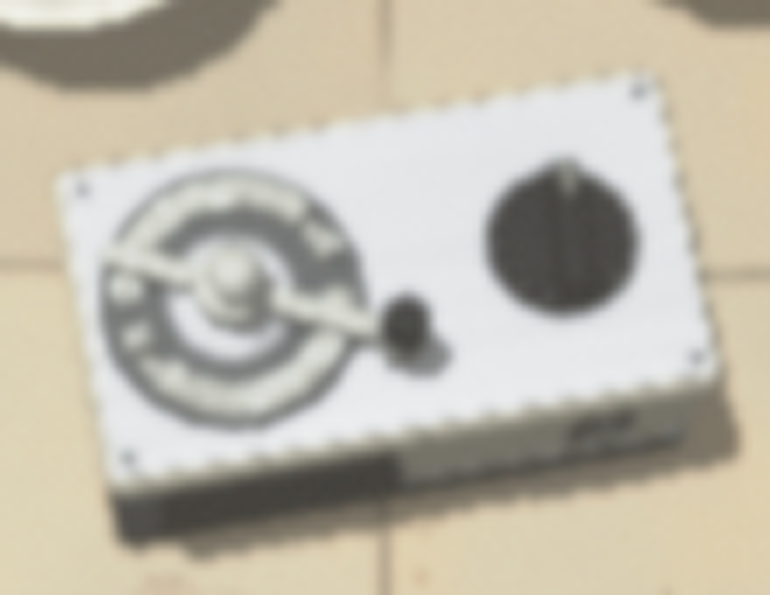

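View pics/ca.png

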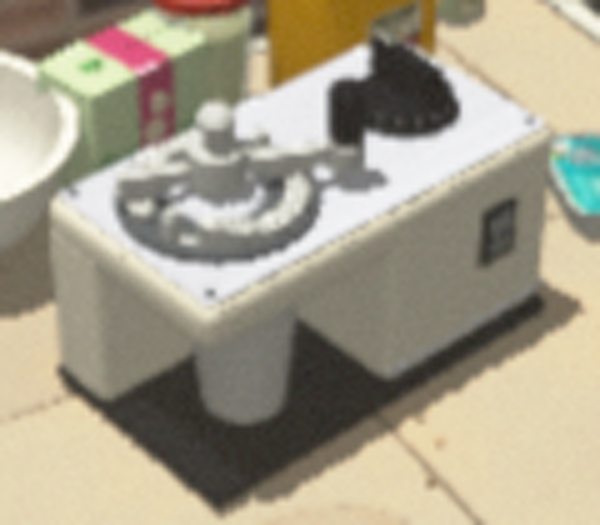

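Top crop: deck corners (60,185), (650,75), (718,378), (110,485). The knob is at (407,320) and the dial at (563,237), with its white line up at (568,170). In the scene crop the knob is at (347,112), and the lever points right-forward.

Run:
```python
from h import *
np.set_printoptions(precision=4,suppress=True)
T=lambda x,y:((x-3)/7+280,(y-3)/7+140)
S=lambda x,y:((x-2)/5+265,(y-2)/5+145)
C=np.array([atz("top",T(*p),.161)[:2] for p in((60,185),(650,75),(718,378),(110,485))]) # BL,BR,FR,FL
Cs=np.array([atz("scene",S(*p),.161)[:2] for p in((70,190),(532,120),(210,293))]) #screws BL, BR?,FL
Ct=np.array([atz("top",T(*p),.161)[:2] for p in((83,189),(640,90),(697,357),(127,458))])
print(C,C.mean(0));print("screws",Cs,Ct,Ct.mean(0))
for Q in(C,Ct):
    d=Q[0]-Q[1]+Q[3]-Q[2]; yaw=np.arctan2(-d[0],d[1]); c=Q.mean(0)
    R=lambda v:c+np.array([[np.cos(yaw),-np.sin(yaw)],[np.sin(yaw),np.cos(yaw)]])@v
    print("yaw",yaw,"sizes",[np.linalg.norm(Q[i]-Q[i-1]) for i in range(4)],"axis",R([0,.075]),"dial",R([0,-.085]))
k,e=tri("top",T(407,320),"scene",S(347,112));print("knob",k,e)
print("dial xy at skirt",atz("top",T(563,237),.176),"bar line",atz("top",T(568,170),.204)-atz("top",T(563,237),.204))
print("carrier", atz("top",T(235,298),.170))
s=telemetry.observe(); print(s["joints"],imaging.camera_params("wrist"))
print([ (x) for x in dir(robot) if x[0]!='_'])
```

```text
[[ 0.6213  0.1072]
 [ 0.6798 -0.1758]
 [ 0.5311 -0.2059]
 [ 0.4767  0.0808]] [ 0.5772 -0.0484]
screws [[ 0.6234  0.0999]
 [ 0.5425 -0.1949]
 [ 0.4895  0.0742]] [[ 0.6195  0.0962]
 [ 0.6722 -0.1709]
 [ 0.5412 -0.1961]
 [ 0.4896  0.0731]] [ 0.5806 -0.0494]
yaw 0.19562863922631923 sizes [np.float64(0.1469802817260208), np.float64(0.2889598302853281), np.float64(0.15169314653375063), np.float64(0.2918866479185022)] axis [0.5627 0.0251] dial [ 0.5938 -0.1318]
yaw 0.1920448992627451 sizes [np.float64(0.13190185940967097), np.float64(0.2722051765543462), np.float64(0.13346541989943295), np.float64(0.27411126592095386)] axis [0.5663 0.0242] dial [ 0.5969 -0.1329]
knob [ 0.5469 -0.0548  0.2111] 0.0013411422643232532
dial xy at skirt [ 0.5952 -0.1313  0.176 ] bar line [ 0.0321 -0.0026  0.    ]
carrier [0.5651 0.0233 0.17  ]
[ 1.127   0.4674 -0.0116  1.6028  0.006   1.0714 -0.0563] {'mtx': array([[280.2296,   0.    , 321.0968],
       [  0.    , 280.2296, 200.8919],
       [  0.    ,   0.    ,   1.    ]]), 'tool_from_camera': array([[-0.0007, -0.9672, -0.2542,  0.0697],
       [ 1.    , -0.0009,  0.0005, -0.0005],
       [-0.0007, -0.2542,  0.9672, -0.1946],
       [ 0.    ,  0.    ,  0.    ,  1.    ]])}
['IKError', 'grasp_offset']
```

Emit:
{"name": "step_arm", "arguments": {"moves": [0.9,-0.72,-1,0,0,0,1,0.97,-0.77,-1,0,0,0,1,0.97,-0.77,-1,0,0,0,1,0.97,-0.77,-1,0,0,0,1,0.97,-0.77,-0.4,0,0,0,1,0.97,-0.77,0,0,0,0,1,0.97,-0.77,0,0,0,0,1,0.97,-0.77,0,0,0,0,1,0.97,-0.77,0,0,0,0,1,0.97,-0.77,0,0,0,0,1,0.97,-0.77,0,0,0,0,1,0.97,-0.77,0,0,0,0,1]}}

```text
clock: 1.9
position: [0.4307, -0.273, 0.3001]
ee_rot: [0.0, 0.98, 0.199, 0.0]
ft_force: [0.4, 0.8, -0.1]
opening: 0.0913
grip_force: 0.0
```

Emit:
{"name": "step_arm", "arguments": {"moves": [0.97,-0.77,0,0,0,0,0,0.97,-0.77,0,0,0,0,0,0.97,-0.77,0,0,0,0,0,0.97,-0.77,0,0,0,0,0,0.97,-0.77,0,0,0,0,-0.1,0,0,0,0,0,-1,-0.1,0,0,0,0,0,-1,-0.1,0,0,0,0,0,-1,-0.1,0,0,0,0,0,-1,-0.1,0,0,0,0,0,-1,-0.1,0,0,0,0,0,-1,-0.1,0,0,0,0,0,0,-0.1]}}

```text
clock: 3.1
position: [0.5043, -0.1382, 0.2999]
ee_rot: [0.0, 0.796, 0.606, 0.0]
ft_force: [0.6, -0.0, 0.1]
opening: 0.0414
grip_force: 0.0
```

```bash
cat >> h.py <<'E'
from scipy.spatial.transform import Rotation as Ro
def wpose():
    s=telemetry.observe(); q=np.array(s["ee_rot"]); T=np.eye(4)
    T[:3,:3]=Ro.from_quat([q[1],q[2],q[3],q[0]]).as_matrix(); T[:3,3]=s["position"]; return T
def wray(T,uv):
    c=imaging.camera_params("wrist"); M=T@np.array(c["tool_from_camera"])
    d=M[:3,:3]@np.linalg.inv(c["mtx"])@np.array([uv[0],uv[1],1.]); return M[:3,3],d/np.linalg.norm(d)
def watz(T,uv,z):
    o,d=wray(T,uv); return o+d*(z-o[2])/d[2]
def wproj(T,P):
    c=imaging.camera_params("wrist"); M=np.linalg.inv(T@np.array(c["tool_from_camera"]))
    P=np.atleast_2d(P); u=np.array(c["mtx"])@(M@np.c_[P,np.ones(len(P))].T)[:3]; return (u[:2]/u[2]).T
E
python3 - <<'E'
from h import *
np.set_printoptions(precision=4,suppress=True)
T=wpose(); im=imaging.grab_frame("wrist"); cv2.imwrite("pics/w1.png",im); np.save("T1.npy",T); print(T)
print("pred axis,knob,dial",wproj(T,[[.565,.024,.23],[.547,-.055,.221],[.597,-.132,.204]]))
for q in("lock_knob","dial_grip"):
    for r in spotter.silhouettes(q,"wrist")[:2]:
        ys,xs=np.nonzero(r["pixels"]); print(q,round(r["p"],2),r["box"],xs.mean(),ys.mean(),len(xs))
E
```

```text
[[ 0.2665  0.9638  0.0001  0.5043]
 [ 0.9638 -0.2665 -0.0001 -0.1382]
 [-0.      0.0001 -1.      0.2999]
 [ 0.      0.      0.      1.    ]]
pred axis,knob,dial [[341.4115  -1.3674]
 [343.1759 103.6714]
 [406.9293 166.8071]]
lock_knob 0.81 [320.5, 0.0, 359.2, 121.6] 336.713228035538 59.29565646594274 2026
dial_grip 0.79 [365.5, 133.5, 435.4, 188.8] 397.28130738156443 161.28057289753949 2723
```

View pics/w1.png

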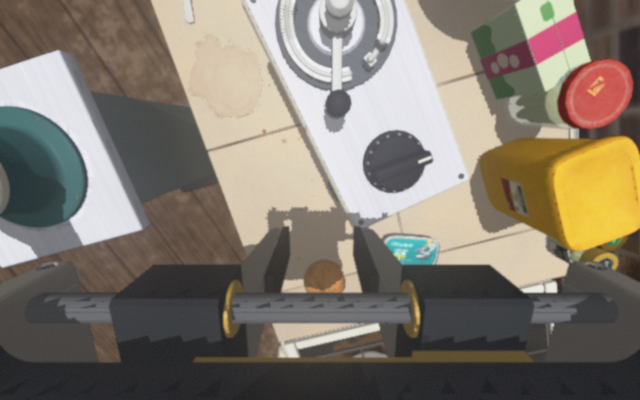

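Wrist view: knob top at about (338,101), dial skirt centre at about (395,162) with the white line at (425,158), stud at about (340,15), and a deck screw at (461,178). I'll compare these with the fixed-camera estimates.

Run:
```python
from h import *
np.set_printoptions(precision=4,suppress=True)
T=np.load("T1.npy")
for n,uv,z in(("knobtop",(338,100),.236),("dial skirt",(395,162),.176),("dial line",(425,158),.2),("screw BR",(461,177),.161),("screw FR",(363,219),.161),("onion",(325,282),.07)):
    print(n,watz(T,uv,z))
im=cv2.imread("pics/w1.png"); cr=im[60:230,270:480]
cv2.imwrite("pics/w1c.png",cv2.resize(cr,None,fx=3.5,fy=3.5,interpolation=cv2.INTER_CUBIC))
g=cv2.cvtColor(im,cv2.COLOR_BGR2GRAY)
m=(g<75).astype(np.uint8)
n,l,st,ce=cv2.connectedComponentsWithStats(m[60:215,300:450])
for i in range(1,n):
    if st[i][4]>100: print(st[i],ce[i]+[300,60])
```

```text
knobtop [ 0.542  -0.0517  0.236 ]
dial skirt [ 0.5923 -0.129   0.176 ]
dial line [ 0.618  -0.1288  0.2   ]
screw BR [ 0.6685 -0.1707  0.161 ]
screw FR [ 0.5426 -0.191   0.161 ]
onion [ 0.4603 -0.3163  0.07  ]
```

View pics/w1c.png

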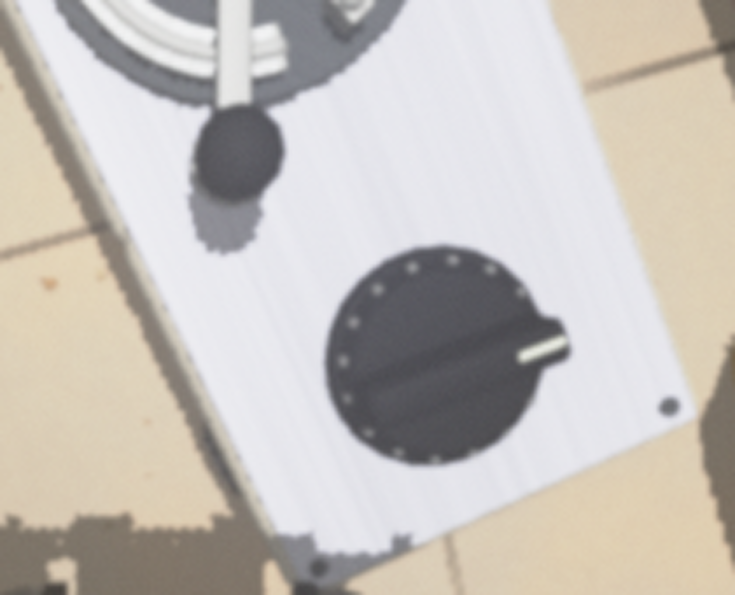

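Emit:
{"name": "step_arm", "arguments": {"moves": [0.92,0.16,0,0,0,-0.14,0.1,0.92,0.16,0,0,0,-0.14,0.1,0.92,0.16,0,0,0,0,0.1,0.93,0.17,0,0,0,0,0.1,0,0,0.7,0,0,0,0.1,0,0,0.7,0,0,0,0.1,0,0,0.7,0,0,0,0.1,0,0,0.7,0,0,0,0.1,0,0,0.4,0,0,0,0.1,0,0,0.36,0,0,0,0.1,0,0,0,0,0,0,0.1], "grip_force": 3}}

```text
clock: 4.35
position: [0.5419, -0.0526, 0.2099]
ee_rot: [-0.001, 0.783, 0.622, -0.001]
ft_force: [0.4, -0.3, 0.1]
opening: 0.0508
grip_force: 0.0
```

Run:
```python
from h import *
np.set_printoptions(precision=4,suppress=True)
T=wpose(); print(T, telemetry.observe()["joints"],telemetry.observe()["ft_force"])
im=imaging.grab_frame("wrist"); cv2.imwrite("pics/w2.png",im); np.save("T2.npy",T)
```

```text
[[ 0.2268  0.9739 -0.0017  0.5419]
 [ 0.9739 -0.2268  0.0002 -0.0526]
 [-0.0002 -0.0017 -1.      0.2099]
 [ 0.      0.      0.      1.    ]] [ 0.433   0.3173 -0.4825  1.8156  0.1673  1.0507 -0.3416] [ 0.362  -0.2671  0.1134]
```

View pics/w2.png

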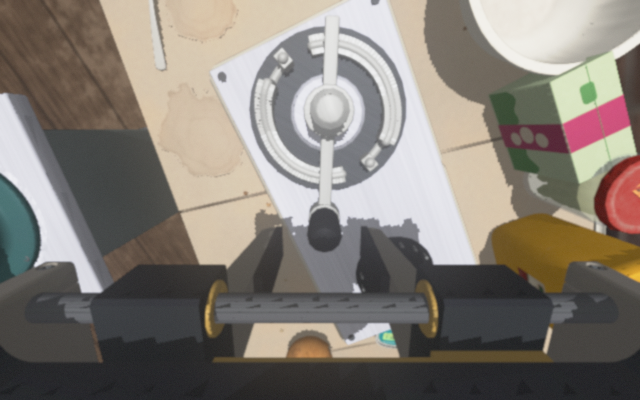

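Run:
```python
from h import *
np.set_printoptions(precision=4,suppress=True)
T=np.load("T2.npy"); print("grasp px",wproj(T,[(T@[0,0,-.0187,1])[:3]]))
a=watz(T,(329,104),.23); c=watz(T,(328,109),.168); k=watz(T,(324,222),.236); k2=watz(T,(324,243),.2)
print(a,c,k,k2,"theta",np.arctan2(*(k-a)[1::-1]),np.linalg.norm((k-a)[:2]))
Ti=np.linalg.inv(T); print("knob in tool",Ti@np.r_[k,1])
im=cv2.imread("pics/w2.png")[195:275,270:380]; cv2.imwrite("pics/w2c.png",cv2.resize(im,None,fx=6,fy=6,interpolation=cv2.INTER_CUBIC))
```

```text
grasp px [[323.447  236.0487]]
[0.564  0.0284 0.23  ] [0.565  0.0291 0.168 ] [ 0.545  -0.0405  0.236 ] [ 0.5386 -0.0697  0.2   ] theta -1.839682870697745 0.07146025063615377
knob in tool [ 0.0125  0.0003 -0.0261  1.    ]
```

View pics/w2c.png

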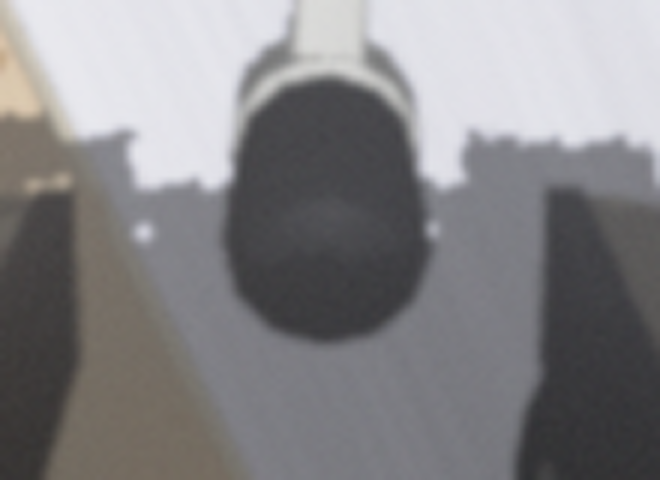

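Knob top face centre is at about (324.5,240), within 1 mm of the pad centre (323.4,236), so it's well centred. I'll narrow the fingers and start the swing about the axis.

Emit:
{"name": "step_arm", "arguments": {"moves": [0,0,0,0,0,0.13,-0.3,0,0,0,0,0,0,-0.3,0,0,0,0,0,0,-0.3,0.016,-0.327,0,0,0,0.667,-0.3,0.016,-0.327,0,0,0,0.667,-0.3,0.016,-0.327,0,0,0,0.667,-0.3,0.016,-0.327,0,0,0,0.667,-0.3,0.016,-0.327,0,0,0,0.667,-0.3]}}

```text
clock: 5.2
position: [0.5066, -0.0332, 0.2111]
ee_rot: [0.0, 0.917, 0.398, 0.0]
ft_force: [0.1, -0.2, 1.8]
opening: 0.032
grip_force: 0.0
```

Emit:
{"name": "step_arm", "arguments": {"moves": [0.016,-0.327,0,0,0,0.667,-0.3,0.016,-0.327,0,0,0,0.667,-0.3,0.016,-0.327,0,0,0,0.667,-0.3,0,0,0,0,0,0,-0.3]}}

```text
clock: 5.6
position: [0.4913, -0.0133, 0.2112]
ee_rot: [0.0, 0.966, 0.259, 0.0]
ft_force: [0.5, -0.3, 0.4]
opening: 0.0324
grip_force: 0.0
```

```bash
cat >> h.py <<'E'
def look(tag,cams=("wrist",),qs=("lock_knob",)):
    T=wpose()
    for n in cams:
        im=imaging.grab_frame(n); cv2.imwrite(f"pics/{tag}_{n}.png",im)
        for q in qs:
            for r in spotter.silhouettes(q,n)[:1]:
                g=cv2.cvtColor(im,cv2.COLOR_BGR2GRAY); m=r["pixels"]&(g<75)
                nn,l,st,ce=cv2.connectedComponentsWithStats(m.astype(np.uint8)); i=1+np.argmax(st[1:,4]) if nn>1 else 0
                print(n,q,round(r["p"],2),np.round(r["box"]),"dark blob",st[i],ce[i].round(1))
    return T
E
python3 - <<'E'
from h import *
T=look("a",("wrist","top","scene"))
A=[.563,.0268];t=-2.618
for z in(.2,.215,.221,.23): 
    k=[[A[0]+.082*np.cos(t),A[1]+.082*np.sin(t),z]]; print(z,wproj(T,k).round(1),proj("top",k).round(1),proj("scene",k).round(1))
E
```

```text
wrist lock_knob 0.81 [261.  39. 432. 216.] dark blob [ 387  176   43   39 1102] [408. 195.]
top lock_knob 0.47 [293. 176. 310. 184.] dark blob [     0      0    640    400 256000] [319.5 199.5]
scene lock_knob 0.82 [288. 170. 337. 185.] dark blob [333 172   4   2   7] [334.7 172.6]
0.2 [[323.3 220.3]] [[324.7 202.5]] [[332.3 182.9]]
0.215 [[323.5 226.9]] [[324.8 201.7]] [[332.4 178.8]]
0.221 [[323.6 229.9]] [[324.9 201.3]] [[332.4 177.1]]
0.23 [[323.7 234.6]] [[325.  200.8]] [[332.5 174.5]]
```

View pics/a_wrist.png

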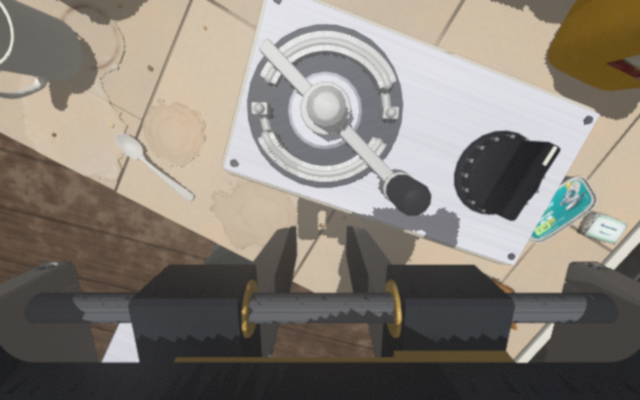

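The fingers at (293,227) and (351,227) are empty. The knob was left behind at (408,195), with the lever still near its start, so the pads passed it. I'll check the real fingertip height against projections.

Run:
```python
from h import *
np.set_printoptions(precision=4,suppress=True)
T=wpose(); w=cv2.imread("pics/a_wrist.png"); s=cv2.imread("pics/a_scene.png"); w2=cv2.imread("pics/w2.png"); T2=np.load("T2.npy")
def draw(crop,f,pts,im,o):
    r=cv2.resize(im[o[1]:o[1]+crop[1],o[0]:o[0]+crop[0]],None,fx=f,fy=f,interpolation=cv2.INTER_CUBIC)
    for (p,c) in pts:
        q=((p-np.array(o)+.5)*f).astype(int); cv2.circle(r,tuple(int(v) for v in q),3,c,-1)
    return r
def tips(T,op,pr):
    out=[]
    for z,c in((0,(0,0,255)),(-.0187,(0,255,0))):
        for x in(-.01,.01):
            for y in(-op/2,op/2): out.append((pr((T@[x,y,z,1])[:3])[0],c))
    return out
a=draw((130,100),3,tips(T,.0324,lambda P:wproj(T,P)),w,(260,180))
b=draw((130,100),3,tips(T2,.0508,lambda P:wproj(T2,P)),w2,(260,180))
c=draw((100,150),4,tips(T,.0324,lambda P:proj("scene",P)),s,(280,90))
M=np.zeros((600,800,3),np.uint8); M[:300,:390]=a; M[300:600,:390]=b; M[:600,395:795]=c
cv2.imwrite("pics/m.png",M)
for uv in((325,103),): print("stud",watz(T,uv,.23))
for z in(.236,.215): print("knob c",watz(T,(408,198),z))
k=watz(T,(408,198),.23); A=watz(T,(325,103),.23); print("theta",np.arctan2(*(k-A)[1::-1]),"lock",-1.813-np.arctan2(*(k-A)[1::-1]))
```

```text
stud [0.5651 0.0257 0.23  ]
knob c [ 0.5419 -0.0475  0.236 ]
knob c [ 0.5407 -0.056   0.215 ]
theta -1.8720229850639305 lock 0.059022985063930555
```

View pics/m.png

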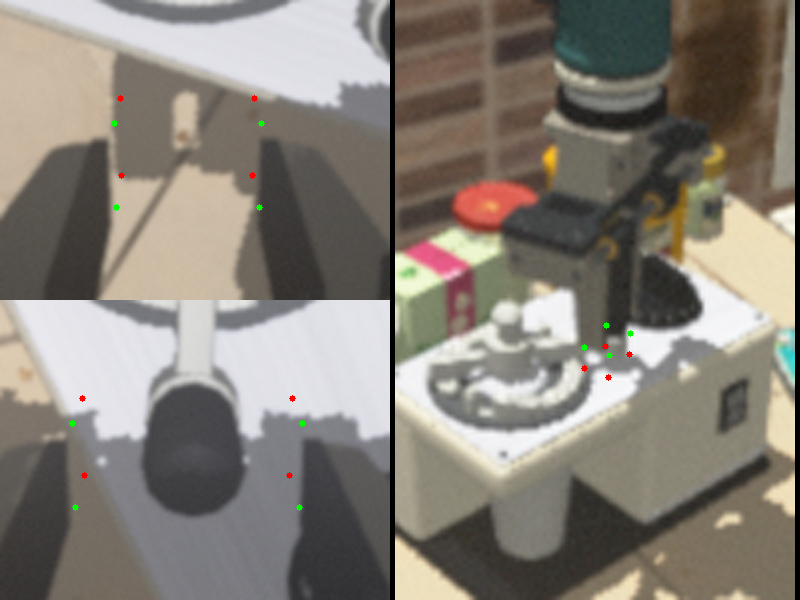

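The scene view shows the open fingertips ending about 20 mm above the stated TCP, so they grazed over the knob. The fingers straddle the arm, so I can go lower: lift, swing back, descend to z≈0.184 and close in.

Emit:
{"name": "step_arm", "arguments": {"moves": [0,0,-0.8,0,0,0,0.1,0,0,-0.8,0,0,0,0.1,0.026,0.409,0,0,0,-0.833,0.1,0.026,0.409,0,0,0,-0.833,0.1,0.026,0.409,0,0,0,-0.833,0.1,0.026,0.409,0,0,0,-0.833,0.1,0.026,0.409,0,0,0,-0.833,0.1,0.026,0.409,0,0,0,-0.833,0.1,0,0,0,0,0,0,0.1]}}

```text
clock: 6.8
position: [0.5393, -0.0525, 0.2504]
ee_rot: [-0.0, 0.804, 0.594, 0.0]
ft_force: [0.8, -0.6, 0.9]
opening: 0.0503
grip_force: 0.0
```

Emit:
{"name": "step_arm", "arguments": {"moves": [0,0,0.6,0,0,0,0.1,0,0,0.6,0,0,0,0.1,0,0,0.6,0,0,0,0.1,0,0,0.5,0,0,0,0.1,0,0,0.4,0,0,0,0.1,0,0,0,0,0,0,-0.3,0,0,0,0,0,0,-0.3,0,0,0,0,0,0,-0.3]}}

```text
clock: 7.6
position: [0.5392, -0.0516, 0.184]
ee_rot: [0.001, 0.804, 0.594, 0.001]
ft_force: [-0.6, 0.1, -0.1]
opening: 0.0322
grip_force: 0.2
```

Run:
```python
from h import *
T=look("b"); s=telemetry.observe(); print(T.round(4),s["ft_force"],s["opening"],s["joints"])
```

```text
wrist lock_knob 0.77 [296.   0. 355. 272.] dark blob [ 309  220   40   51 1591] [328.4 245.5]
[[ 2.941e-01  9.558e-01  1.600e-03  5.392e-01]
 [ 9.558e-01 -2.941e-01 -3.000e-04 -5.160e-02]
 [ 2.000e-04  1.600e-03 -1.000e+00  1.840e-01]
 [ 0.000e+00  0.000e+00  0.000e+00  1.000e+00]] [ 0.93504516  0.06517116 -0.20718348] 0.03244188688921591 [ 0.39590501  0.33281695 -0.4396997   1.85379542  0.16753207  0.98950171
 -0.41339244]
```

Emit:
{"name": "step_arm", "arguments": {"moves": [0.016,-0.327,0,0,0,0.667,-0.3,0.016,-0.327,0,0,0,0.667,-0.3,0.016,-0.327,0,0,0,0.667,-0.3,0.016,-0.327,0,0,0,0.667,-0.3]}}

```text
clock: 8.1
position: [0.5111, -0.0361, 0.1841]
ee_rot: [0.001, 0.907, 0.42, 0.002]
ft_force: [2.6, 0.6, -0.2]
opening: 0.0324
grip_force: 1.3
```

Run:
```python
from h import *
T=look("c"); print(telemetry.observe()["ft_force"])
```

```text
[-0.30832234  0.5319136   0.16755293]
```

Emit:
{"name": "step_arm", "arguments": {"moves": [0.016,-0.327,0,0,0,0.667,-0.3,0.016,-0.327,0,0,0,0.667,-0.3,0.016,-0.327,0,0,0,0.667,-0.3,0.016,-0.327,0,0,0,0.667,-0.3]}}

```text
clock: 8.6
position: [0.4908, -0.0112, 0.1839]
ee_rot: [0.001, 0.973, 0.233, 0.001]
ft_force: [2.6, -1.4, -0.4]
opening: 0.0321
grip_force: 1.1
```

```bash
cat >> h.py <<'E'
def kn(tag):
    """knob between the fingers: dark blob in the wrist image; print extent and the lever angle of the tool"""
    s=telemetry.observe(); T=wpose(); im=imaging.grab_frame("wrist"); cv2.imwrite(f"pics/{tag}.png",im)
    g=cv2.cvtColor(im,cv2.COLOR_BGR2GRAY)[180:300,297:352]; m=(g<72).astype(np.uint8)
    n,l,st,ce=cv2.connectedComponentsWithStats(m); o=sorted([(st[i][4],(st[i][:4]+[297,180,0,0]).tolist(),(ce[i]+[297,180]).round(1).tolist()) for i in range(1,n)],reverse=True)[:3]
    th=np.arctan2(T[1,0],T[0,0])-np.pi
    print("psi",round(-1.813-th,3),"pos",T[:3,3].round(4),"F",s["ft_force"].round(2),"grip",s["grip_force"],o)
E
python3 - <<'E'
from h import *
kn("d"); print([r["box"] for r in spotter.silhouettes("lock_knob","wrist")[:1]])
T=wpose(); A=[.563,.0268];t=np.arctan2(T[1,0],T[0,0])-np.pi
for z in(.230,.236,.245): print(z,wproj(T,[[A[0]+.082*np.cos(t),A[1]+.082*np.sin(t),z]]).round(1))
E
```

```text
psi 0.859 pos [ 0.4908 -0.0112  0.1839] F [ 2.61 -1.37 -0.45] grip 1.1317136138677597 [(np.int32(1769), [310, 218, 42, 65], [330.8, 243.6]), (np.int32(172), [297, 293, 55, 5], [326.4, 294.9])]
[[294.5, 0.0, 351.3, 271.5]]
0.23 [[323.1 252.4]]
0.236 [[323.2 257.1]]
0.245 [[323.4 264.8]]
```

Emit:
{"name": "step_arm", "arguments": {"moves": [0.016,-0.327,0,0,0,0.667,-0.3,0.016,-0.327,0,0,0,0.667,-0.3,0.016,-0.327,0,0,0,0.667,-0.3]}}

```text
clock: 9.0
position: [0.4827, 0.0116, 0.1836]
ee_rot: [0.001, 0.996, 0.086, 0.001]
ft_force: [3.2, -1.1, -0.4]
opening: 0.0321
grip_force: 1.3
```

```bash
python3 -c "
from h import *
kn('e')"
```

```text
psi 1.157 pos [0.4827 0.0116 0.1836] F [ 3.17 -1.05 -0.39] grip 1.31121383048594 [(np.int32(1762), [310, 216, 42, 62], [330.6, 242.5]), (np.int32(439), [297, 287, 55, 13], [321.2, 293.9])]
```

Emit:
{"name": "step_arm", "arguments": {"moves": [0.016,-0.327,0,0,0,0.667,-0.3,0.016,-0.327,0,0,0,0.667,-0.3,0.016,-0.327,0,0,0,0.667,-0.3]}}

```text
clock: 9.35
position: [0.4827, 0.0344, 0.184]
ee_rot: [0.001, 0.998, -0.064, 0.001]
ft_force: [1.0, -6.1, 3.5]
opening: 0.0396
grip_force: 3.0
```

```bash
python3 -c "
from h import *
kn('f')"
```

```text
psi 1.457 pos [0.4827 0.0344 0.184 ] F [ 1.02 -6.09  3.53] grip 2.9619764944072813 [(np.int32(1534), [316, 217, 36, 51], [333.8, 242.4]), (np.int32(544), [297, 286, 55, 14], [327.6, 294.3])]
```

Emit:
{"name": "step_arm", "arguments": {"moves": [0,0,0,0,0,0,-0.3,0,0,0,0,0,0,-0.3,0.016,-0.327,0,0,0,0.667,-0.3,0.016,-0.327,0,0,0,0.667,-0.3], "grip_force": 25}}

```text
clock: 9.8
position: [0.4846, 0.0499, 0.1835]
ee_rot: [0.002, 0.986, -0.165, -0.001]
ft_force: [-1.7, -6.9, 5.4]
opening: 0.0323
grip_force: 3.7
```

```bash
python3 -c "
from h import *
kn('g');print(telemetry.observe()['joints'])"
```

```text
psi 1.66 pos [0.4846 0.0499 0.1835] F [-1.7  -6.93  5.36] grip 3.709647685464006 [(np.int32(1832), [310, 217, 42, 60], [330.7, 244.4]), (np.int32(380), [297, 285, 55, 15], [326.4, 295.9])]
[ 0.06381656  0.22109489 -0.27298718  1.98162823  0.07437032  0.94964415
 -2.15093055]
```

Emit:
{"name": "step_arm", "arguments": {"moves": [0.016,-0.327,0,0,0,0.667,-0.3,0.016,-0.327,0,0,0,0.667,-0.3]}}

```text
clock: 10.05
position: [0.4905, 0.0649, 0.1832]
ee_rot: [0.002, 0.965, -0.262, -0.001]
ft_force: [-3.9, -8.6, 7.0]
opening: 0.0318
grip_force: 4.9
```

```bash
python3 -c "
from h import *
kn('g2')"
```

```text
psi 1.859 pos [0.4905 0.0649 0.1832] F [-3.86 -8.59  6.96] grip 4.947082937287632 [(np.int32(1897), [310, 219, 42, 58], [330.7, 246.1]), (np.int32(333), [297, 293, 55, 7], [324.2, 296.5])]
```

Emit:
{"name": "step_arm", "arguments": {"moves": [0.004,-0.164,0,0,0,0.333,-0.3]}}

```text
clock: 10.2
position: [0.4925, 0.0691, 0.183]
ee_rot: [0.002, 0.959, -0.285, -0.001]
ft_force: [-3.4, -5.2, 5.1]
opening: 0.0321
grip_force: 3.2
```

```bash
python3 -c "
from h import *
kn('g3')"
```

```text
psi 1.906 pos [0.4925 0.0691 0.183 ] F [-3.42 -5.22  5.11] grip 3.171406729670707 [(np.int32(1917), [310, 219, 42, 58], [330.6, 246.7]), (np.int32(330), [297, 294, 55, 6], [324.0, 296.5])]
```

Emit:
{"name": "step_arm", "arguments": {"moves": [0.004,-0.164,0,0,0,0.333,-0.3,0.004,-0.164,0,0,0,0.333,-0.3]}}

```text
clock: 10.45
position: [0.4977, 0.0774, 0.1828]
ee_rot: [0.001, 0.943, -0.332, -0.001]
ft_force: [-1.1, -1.8, 1.6]
opening: 0.0324
grip_force: 1.0
```

```bash
python3 -c "
from h import *
kn('g4')"
```

```text
psi 2.006 pos [0.4977 0.0774 0.1828] F [-1.06 -1.85  1.62] grip 1.0029290243983269 [(np.int32(1946), [309, 219, 43, 58], [330.5, 247.1]), (np.int32(329), [297, 294, 55, 6], [324.1, 296.5])]
```

Emit:
{"name": "step_arm", "arguments": {"moves": [0.004,-0.164,0,0,0,0.333,-0.3]}}

```text
clock: 10.6
position: [0.5005, 0.0809, 0.1828]
ee_rot: [0.0, 0.935, -0.355, -0.001]
ft_force: [-1.2, -1.9, 1.4]
opening: 0.0325
grip_force: 1.2
```

```bash
python3 -c "
from h import *
kn('g5')"
```

```text
psi 2.054 pos [0.5005 0.0809 0.1828] F [-1.17 -1.94  1.36] grip 1.2337952200323343 [(np.int32(1960), [309, 219, 43, 58], [330.5, 247.1]), (np.int32(328), [297, 294, 55, 6], [324.1, 296.5])]
```

Emit:
{"name": "step_arm", "arguments": {"moves": [0.004,-0.164,0,0,0,0.333,-0.3]}}

```text
clock: 10.75
position: [0.5036, 0.0844, 0.1828]
ee_rot: [-0.0, 0.926, -0.378, -0.001]
ft_force: [-0.2, 0.2, 0.0]
opening: 0.0323
grip_force: 0.0
```

```bash
python3 -c "
from h import *
kn('g6')"
```

```text
psi 2.104 pos [0.5036 0.0844 0.1828] F [-0.19  0.2   0.02] grip 0.0 [(np.int32(1902), [309, 219, 43, 58], [329.8, 247.0]), (np.int32(329), [297, 294, 55, 6], [324.0, 296.5])]
```

Emit:
{"name": "step_arm", "arguments": {"moves": [0,0,0,0,0,0,-0.3,0,0,0,0,0,0,-0.3]}}

```text
clock: 11.0
position: [0.5056, 0.0865, 0.1831]
ee_rot: [-0.002, 0.926, -0.377, 0.001]
ft_force: [4.7, 4.3, -5.0]
opening: 0.0323
grip_force: 3.4
```

```bash
python3 -c "
from h import *
kn('g7')"
```

```text
psi 2.101 pos [0.5056 0.0865 0.1831] F [ 4.66  4.34 -5.01] grip 3.402887365082279 [(np.int32(1404), [297, 213, 35, 49], [314.1, 237.0]), (np.int32(289), [297, 294, 55, 6], [323.5, 296.6]), (np.int32(170), [347, 226, 5, 50], [349.6, 247.8])]
```

It has dropped over the edge and is now leaning on the leading finger. I'll advance in small steps to let it down.

Emit:
{"name": "step_arm", "arguments": {"moves": [0.004,-0.164,0,0,0,0.333,-0.3,0,0,0,0,0,0,-0.3]}}

```text
clock: 11.25
position: [0.5071, 0.0877, 0.183]
ee_rot: [-0.0, 0.916, -0.4, -0.0]
ft_force: [0.5, -0.4, -0.8]
opening: 0.032
grip_force: 0.0
```

```bash
python3 -c "
from h import *
kn('g8')"
```

```text
psi 2.153 pos [0.5071 0.0877 0.183 ] F [ 0.52 -0.37 -0.77] grip 0.0 [(np.int32(1421), [297, 213, 37, 49], [315.9, 237.5]), (np.int32(282), [297, 294, 55, 6], [324.6, 296.6]), (np.int32(170), [347, 227, 5, 50], [349.6, 247.9])]
```

Emit:
{"name": "step_arm", "arguments": {"moves": [0,0,0,0,0,0,0.1,0,0,0,0,0,0,0.1,0,0,-0.8,0,0,0,0.1,0,0,-0.9,0,0,0,0.1,0,0,-1,0,0,0,0.1,0,0,-1,0,0,0,0.1,0,0,-1,0,0,0,0.1,0,0,0,0,0,0,0.1]}}

```text
clock: 12.1
position: [0.5089, 0.0873, 0.3042]
ee_rot: [-0.002, 0.916, -0.402, 0.003]
ft_force: [0.7, 1.0, 0.3]
opening: 0.0506
grip_force: 0.0
```

Run:
```python
from h import *
T=look("h1",("wrist","top","scene"),("lock_knob","dial_grip")); np.save("Th1.npy",T); print(T.round(4))
A=np.array([.563,.0268])
for t in(-1.813-2.15,-1.813-2.25):
  for z in(.209,.218,.224,.230,.245):
    k=[[*(A+.082*np.array([np.cos(t),np.sin(t)])),z]]; print(round(-1.813-t,2),z,wproj(T,k).round(1))
g=cv2.cvtColor(cv2.imread("pics/h1_wrist.png"),cv2.COLOR_BGR2GRAY)
n,l,st,ce=cv2.connectedComponentsWithStats((g[120:260,250:400]<72).astype(np.uint8))
for i in range(1,n):
    if st[i][4]>150: print(st[i][:]+[250,120,0,0,0],(ce[i]+[250,120]).round(1))
```

```text
wrist lock_knob 0.85 [307.  52. 339. 210.] dark blob [311 184  19  24 304] [320.1 194.8]
wrist dial_grip 0.84 [378.   0. 429.  14.] dark blob [421   0   7   5  21] [424.2   1.5]
top dial_grip 0.63 [352. 160. 373. 185.] dark blob [358 167   9  16  74] [361.4 175.6]
scene lock_knob 0.77 [292. 168. 314. 200.] dark blob [294 182   9  13  87] [298.  188.2]
scene dial_grip 0.8 [332. 153. 358. 170.] dark blob [336 153  20  18 241] [345.2 163.1]
[[ 0.6768 -0.7361  0.0065  0.5089]
 [-0.7361 -0.6769  0.0011  0.0873]
 [ 0.0036 -0.0055 -1.      0.3042]
 [ 0.      0.      0.      1.    ]]
2.15 0.209 [[321.8 196.9]]
2.15 0.218 [[321.8 198.9]]
2.15 0.224 [[321.8 200.4]]
2.15 0.23 [[321.7 201.9]]
2.15 0.245 [[321.7 205.9]]
2.25 0.209 [[314.1 196.5]]
2.25 0.218 [[313.9 198.6]]
2.25 0.224 [[313.7 200. ]]
2.25 0.23 [[313.5 201.5]]
2.25 0.245 [[313.  205.5]]
[361 228  21  32 399] [368.8 247.1]
[261 234  21  26 302] [272.8 250.1]
```

Run:
```python
from h import *
np.set_printoptions(precision=4,suppress=True)
T=np.load("Th1.npy"); 
def tri2(r1,r2):
    (o1,d1),(o2,d2)=r1,r2; s=np.linalg.lstsq(np.c_[d1,-d2],o2-o1,rcond=None)[0]; p,q=o1+d1*s[0],o2+d2*s[1]; return (p+q)/2,np.linalg.norm(p-q)
print(tri2(wray(T,(320.1,194.8)),ray("scene",(298,188.2))))
A=np.array([.563,.0268]); t=-1.813-2.17
for z in(.209,.224): print(z,proj("scene",[[*(A+.082*np.array([np.cos(t),np.sin(t)])),z]]))
# reference: same comparison for the first scene picture, knob centre z .215
t=-1.84; print("ref",proj("scene",[[*(A+.082*np.array([np.cos(t),np.sin(t)])),.215]]))
for f,o in(("scene0",(325,150)),("h1_scene",(285,170))):
    g=cv2.cvtColor(cv2.imread(f"pics/{f}.png"),cv2.COLOR_BGR2GRAY)[o[1]:o[1]+35,o[0]:o[0]+30]
    n,l,st,ce=cv2.connectedComponentsWithStats((g<80).astype(np.uint8))
    for i in range(1,n):
        if st[i][4]>40: print(f,st[i]+[*o,0,0,0],ce[i]+o)
```

```text
(array([0.5104, 0.0881, 0.2069]), np.float64(0.0029259861878015423))
0.209 [[298.86   187.9969]]
0.224 [[298.6941 183.7288]]
ref [[334.5195 167.0857]]
scene0 [331 153  24  21 324] [342.7346 164.2099]
h1_scene [293 181  10  14  98] [297.9796 188.0714]
```

The knob centre triangulates to z≈0.207 (0.209 expected in the notch), so the lever is fully down. On to the dial, turning the wrist so that the whole dial swing fits joint 7's range.

Emit:
{"name": "step_arm", "arguments": {"moves": [0.97,0.375,0,0,0,0,0.1,0.97,0.375,0,0,0,0,0.1,0.97,0.375,0,0,0,0,0.1,0.97,0.375,0,0,0,0,0.1,0.97,0.375,0,0,0,0,0.1,0.97,0.375,0,0,0,0,0.1,0.97,0.375,0,0,0,0,0.1,0.97,0.375,0,0,0,0,0.1,0.97,0.375,0,0,0,0,0.1,0,0,0,0,0,-1,0.1,0,0,0,0,0,-1,0.1,0,0,0,0,0,-1,0.1]}}

```text
clock: 13.75
position: [0.5925, -0.1311, 0.3001]
ee_rot: [-0.0, 0.983, -0.185, -0.001]
ft_force: [0.1, -0.0, -0.5]
opening: 0.0502
grip_force: 0.0
```

Emit:
{"name": "step_arm", "arguments": {"moves": [0,0,0,0,0,-1,0.1,0,0,0,0,0,-1,0.1,0,0,0,0,0,-1,0.1,0,0,0,0,0,-1,0.1,0,0,0,0,0,-1,0.1,0,0,0,0,0,-1,0.1,0,0,0,0,0,-1,0.1,0,0,0,0,0,-1,0.1,0,0,0,0,0,-1,0.1,0,0,0,0,0,-1,0.1,0,0,0,0,0,-1,0.1,0,0,0,0,0,-1,0.1]}}

```text
clock: 14.95
position: [0.5925, -0.1309, 0.3003]
ee_rot: [-0.0, 0.756, 0.655, -0.0]
ft_force: [-0.2, -0.6, 0.0]
opening: 0.0505
grip_force: 0.0
```

Emit:
{"name": "step_arm", "arguments": {"moves": [0,0,0,0,0,-1,0.1,0,0,0,0,0,-1,0.1,0,0,0,0,0,-1,0.1,0,0,0,0,0,-1,0.1,0,0,0,0,0,-1,0.1,0,0,0,0,0,-1,0.1,0,0,0,0,0,-1,0.1,0,0,0,0,0,-1,0.1,0,0,0,0,0,-1,0.1,0,0,0,0,0,-1,0.1,0,0,0,0,0,0,0.1]}}

```text
clock: 16.05
position: [0.5925, -0.131, 0.3002]
ee_rot: [-0.0, 0.109, 0.994, 0.0]
ft_force: [0.4, 0.5, -1.0]
opening: 0.0506
grip_force: 0.0
```

Run:
```python
from h import *
np.set_printoptions(precision=4,suppress=True)
T=look("k1",("wrist",),("dial_grip",)); np.save("Tk1.npy",T); print(T,telemetry.observe()["joints"])
r=spotter.silhouettes("dial_grip","wrist")[0]; m=r["pixels"]; im=cv2.imread("pics/k1_wrist.png")
ys,xs=np.nonzero(m); print("sil",xs.mean(),ys.mean(),len(xs))
# white line inside silhouette
g=cv2.cvtColor(im,cv2.COLOR_BGR2GRAY); e=cv2.dilate(m.astype(np.uint8),np.ones((5,5)))
n,l,st,ce=cv2.connectedComponentsWithStats(((g>150)&(cv2.erode(m.astype(np.uint8),np.ones((3,3)))>0)).astype(np.uint8))
for i in range(1,n): print("white",st[i],ce[i])
c=im[int(r["box"][1])-6:int(r["box"][3])+7,int(r["box"][0])-6:int(r["box"][2])+7]
gg=cv2.cvtColor(c,cv2.COLOR_BGR2GRAY); print(gg.shape,r["box"])
for row in gg[::3,::2]: print(''.join('@#*+-. '[min(6,int(v)//30)] for v in row))
print("pred",wproj(T,[[.594,-.130,.204],[.594,-.13,.176]]))
```

```text
wrist dial_grip 0.86 [293. 166. 353. 227.] dark blob [ 295  169   41   48 1074] [312.6 194.1]
[[-0.976   0.2176 -0.0007  0.5925]
 [ 0.2176  0.976   0.0007 -0.131 ]
 [ 0.0008  0.0005 -1.      0.3002]
 [ 0.      0.      0.      1.    ]] [ 0.6775  0.3978 -0.6928  1.5457  0.2599  1.2929  1.2986]
sil 322.5223577235772 191.9670731707317 2460
white [327 216   5   7  20] [328.85 219.4 ]
(75, 72) [293.3, 165.9, 352.8, 227.0]
  ------------- -++---------        
-----------++**********+----        
--------+*********++******+-        
-------+****************+**+.       
-----+**+********************-      
  .-+***********************++-     
  --***************************-    
  -+***************************+    
  -***************************+--   
  -****************************++   
  .*****************************+   
  -*****************************+   
. -****************************--   
---*****************************.   
---+***************************+    
  --+************************+-     
    .+************************.     
      .+********************+       
        -**********+-*****-         
          .-+******+.-**+           
              .---+*- +*+           
                   *+ .+.           
                    .               
                                    
                                    
pred [[322.979  198.8542]
 [322.8275 192.9469]]
```

Emit:
{"name": "step_arm", "arguments": {"moves": [-0.05,0.05,0,0,0,-0.9,0.1,0,0,0,0,0,-0.9,0.1,0,0,0.9,0,0,0,0.1,0,0,0.9,0,0,0,0.1,0,0,0.9,0,0,0,0.1,0,0,0.8,0,0,0,0.1,0,0,0.6,0,0,0,0,0,0,0.4,0,0,0,-0.1,0,0,0.2,0,0,0,-0.2,0,0,0,0,0,0,-0.2], "grip_force": 25}}

```text
clock: 17.2
position: [0.594, -0.1299, 0.183]
ee_rot: [-0.0, -0.025, 1.0, 0.0]
ft_force: [0.0, 0.6, -1.0]
opening: 0.0367
grip_force: 0.0
```

Emit:
{"name": "step_arm", "arguments": {"moves": [0,0,0.15,0,0,0,-0.2,0,0,0,0,0,0,-0.2]}}

```text
clock: 17.4
position: [0.5943, -0.13, 0.1798]
ee_rot: [0.0, -0.025, 1.0, -0.0]
ft_force: [0.2, -0.5, -0.3]
opening: 0.0373
grip_force: 0.0
```

Run:
```python
from h import *
np.set_printoptions(precision=4,suppress=True)
T=wpose();s=telemetry.observe();print(T,s["ft_force"],s["opening"])
im=imaging.grab_frame("wrist"); cv2.imwrite("pics/k2.png",im); g=cv2.cvtColor(im,cv2.COLOR_BGR2GRAY)
print("bar top centre pred",wproj(T,[[.594,-.13,.204]]), "tcp/grasp",wproj(T,[(T@[0,0,z,1])[:3] for z in(0,-.0187)]))
for row in g[170:300:4,240:410:2]: print(''.join('@#*+-. '[min(6,int(v)//22)] for v in row))
```

```text
[[-0.9987 -0.0501  0.0005  0.5943]
 [-0.0501  0.9987 -0.0003 -0.13  ]
 [-0.0005 -0.0003 -1.      0.1798]
 [ 0.      0.      0.      1.    ]] [ 0.2001 -0.5465 -0.3236] 0.037312216371230424
bar top centre pred [[321.5021 242.1625]] tcp/grasp [[321.4597 229.4676]
 [321.4737 239.2619]]
    ... . .    . .  ........     .      .       .                                    
  ..................... .   .................. .   ..  .                             
...............................-++++++++++++++++-.... .                              
...........................-++**+++++++-+++++++++++++                                
.........................+***++++****+++++*+**+--++++++  ..........                  
.......................+******++*************++**+++++++++..... .....    .  .        
.....................-**+*********************++***++++-+++-..............           
........ ...........+**++*****************************++*++++.......... ...          
 ..................+*************************************+*+++... ..      .          
 .................+************************
[... 1320 characters left out ...]
+++++*******
*****+++++++++++*********           .***. -***           *********+++-+++++-++*******
*****++++++++++*********-            **+   ***           -*********++++++++++********
*****++++++++++*********             ***   **+            *********++++++++++********
+++++++++++++++********+               .                  -********+++++++++++++++***
+++++++++++++++********                                    ********++++++++++++++-+**
+++++++++++++++*******+                                    +*******++++++++++++++--+*
+++++*****+************++++++++++++++++++++++++++++++++++++******+*++++********+++--*
+++*+*+*+++**++++++++++++++++++++++++++++++++++++++++++++++++++++++++++++++++++*++--+
```

Emit:
{"name": "step_arm", "arguments": {"moves": [0,0,0.08,0,0,0,-0.2,0,0,0.08,0,0,0,-0.2]}}

```text
clock: 17.65
position: [0.5942, -0.13, 0.1757]
ee_rot: [0.0, -0.025, 1.0, -0.0]
ft_force: [0.3, -0.4, 0.5]
opening: 0.0369
grip_force: 0.0
```

Emit:
{"name": "step_arm", "arguments": {"moves": [0,0,0.08,0,0,0,-0.2]}}

```text
clock: 17.75
position: [0.5941, -0.13, 0.1735]
ee_rot: [0.0, -0.025, 1.0, -0.0]
ft_force: [-0.7, 0.1, -0.2]
opening: 0.0369
grip_force: 0.0
```

Emit:
{"name": "step_arm", "arguments": {"moves": [0,0,0.08,0,0,0,-0.2]}}

```text
clock: 17.85
position: [0.594, -0.13, 0.1713]
ee_rot: [-0.0, -0.025, 1.0, -0.0]
ft_force: [-0.2, 0.4, 0.3]
opening: 0.0368
grip_force: 0.0
```

Emit:
{"name": "step_arm", "arguments": {"moves": [0,0,0.08,0,0,0,-0.2,0,0,0.08,0,0,0,-0.2]}}

```text
clock: 18.05
position: [0.594, -0.1299, 0.1673]
ee_rot: [-0.0, -0.025, 1.0, -0.0]
ft_force: [-0.7, 0.2, 0.5]
opening: 0.0366
grip_force: 0.0
```

Emit:
{"name": "step_arm", "arguments": {"moves": [0,0,0.08,0,0,0,-0.2,0,0,0.08,0,0,0,-0.2]}}

```text
clock: 18.25
position: [0.594, -0.13, 0.1633]
ee_rot: [-0.0, -0.025, 1.0, -0.0]
ft_force: [0.4, 0.5, 0.1]
opening: 0.0366
grip_force: 0.0
```

Emit:
{"name": "step_arm", "arguments": {"moves": [0,0,0,0,0,0,-1,0,0,0,0,0,0,-1,0,0,0,0,0,0,-1,0,0,0,0,0,0,-1,0,0,0,0,0,0,-1], "grip_force": 20}}

```text
clock: 18.75
position: [0.5942, -0.1308, 0.1636]
ee_rot: [0.0, -0.025, 1.0, -0.001]
ft_force: [0.8, -2.6, 0.6]
opening: 0.0138
grip_force: 19.8
```

Emit:
{"name": "step_arm", "arguments": {"moves": [0,0,0,0,0,0,-1,0,0,0,0,0,0,-1,0,0,0,0,0,0.655,-1,0,0,0,0,0,0.655,-1,0,0,0,0,0,0.655,-1,0,0,0,0,0,0.655,-1,0,0,0,0,0,0,-1], "grip_force": 45}}

```text
clock: 19.45
position: [0.5943, -0.1301, 0.1636]
ee_rot: [0.0, 0.171, 0.985, -0.0]
ft_force: [1.2, -3.3, -0.5]
opening: 0.0134
grip_force: 44.7
```

```bash
cat >> h.py <<'E'
def dl():
    s=telemetry.observe(); T=wpose(); a=np.arctan2(T[1,0],T[0,0])%(2*np.pi)
    print("alpha",round(a,4),"turned cw",round(3.1916-a,4),"clicks",round((3.1916-a)/.3927,3),"tz",s["ft_torque"].round(3),"F",s["ft_force"].round(1),"pos",T[:3,3].round(4),"open",round(float(s["opening"]),4),"j7",s["joints"][6].round(2),"clk",s["clock"])
E
python3 -c "
from h import *
dl()"
```

```text
alpha 2.7986 turned cw 0.393 clicks 1.001 tz [-0.589 -0.383  0.153] F [ 1.2 -3.3 -0.5] pos [ 0.5943 -0.1301  0.1636] open 0.0134 j7 1.12 clk 19.45
```

Emit:
{"name": "step_arm", "arguments": {"moves": [0,0,0,0,0,0.655,-1,0,0,0,0,0,0.655,-1,0,0,0,0,0,0.655,-1,0,0,0,0,0,0.655,-1,0,0,0,0,0,0,-1]}}

```text
clock: 19.95
position: [0.5946, -0.1296, 0.1636]
ee_rot: [0.001, 0.359, 0.933, 0.0]
ft_force: [2.9, -3.5, -0.6]
opening: 0.0135
grip_force: 44.7
```

```bash
python3 -c "
from h import *
dl()"
```

```text
alpha 2.4081 turned cw 0.7835 clicks 1.995 tz [-0.402 -0.678  0.12 ] F [ 2.9 -3.5 -0.6] pos [ 0.5946 -0.1296  0.1636] open 0.0135 j7 0.77 clk 19.95
```

Emit:
{"name": "step_arm", "arguments": {"moves": [0,0,0,0,0,0.655,-1,0,0,0,0,0,0.655,-1,0,0,0,0,0,0.655,-1,0,0,0,0,0,0.655,-1,0,0,0,0,0,0,-1]}}

```text
clock: 20.45
position: [0.5951, -0.1292, 0.1636]
ee_rot: [0.001, 0.533, 0.846, 0.001]
ft_force: [4.9, -1.0, -3.0]
opening: 0.0135
grip_force: 44.7
```

```bash
python3 -c "
from h import *
dl()"
```

```text
alpha 2.0168 turned cw 1.1748 clicks 2.992 tz [-0.263 -1.206  0.147] F [ 4.9 -1.  -3. ] pos [ 0.5951 -0.1292  0.1636] open 0.0135 j7 0.42 clk 20.45
```

Emit:
{"name": "step_arm", "arguments": {"moves": [0,0,0,0,0,0.5,-1,0,0,0,0,0,0,-1]}}

```text
clock: 20.65
position: [0.5952, -0.1292, 0.1636]
ee_rot: [0.001, 0.564, 0.826, 0.001]
ft_force: [5.5, 0.2, -3.3]
opening: 0.0135
grip_force: 44.7
```

```bash
python3 -c "
from h import *
dl()"
```

```text
alpha 1.9423 turned cw 1.2493 clicks 3.181 tz [-0.115 -1.468  0.051] F [ 5.5  0.2 -3.3] pos [ 0.5952 -0.1292  0.1636] open 0.0135 j7 0.35 clk 20.65
```

Emit:
{"name": "step_arm", "arguments": {"moves": [0,0,0,0,0,0.5,-1,0,0,0,0,0,0,-1]}}

```text
clock: 20.85
position: [0.5953, -0.1291, 0.1637]
ee_rot: [0.001, 0.595, 0.804, 0.001]
ft_force: [5.5, -0.1, -3.1]
opening: 0.0138
grip_force: 44.8
```

```bash
python3 -c "
from h import *
dl()"
```

```text
alpha 1.8669 turned cw 1.3247 clicks 3.373 tz [-0.078 -1.469 -0.084] F [ 5.5 -0.1 -3.1] pos [ 0.5953 -0.1291  0.1637] open 0.0138 j7 0.28 clk 20.85
```

Emit:
{"name": "step_arm", "arguments": {"moves": [0,0,0,0,0,0.5,-1,0,0,0,0,0,0,-1]}}

```text
clock: 21.05
position: [0.5954, -0.1291, 0.1637]
ee_rot: [0.001, 0.625, 0.781, 0.001]
ft_force: [5.1, -0.4, -3.1]
opening: 0.0133
grip_force: 44.9
```

```bash
python3 -c "
from h import *
dl()"
```

```text
alpha 1.7916 turned cw 1.4 clicks 3.565 tz [-0.07  -1.505 -0.149] F [ 5.1 -0.4 -3.1] pos [ 0.5954 -0.1291  0.1637] open 0.0133 j7 0.21 clk 21.05
```

Run:
```python
from h import *
im=imaging.grab_frame("wrist"); cv2.imwrite("pics/k3.png",im); g=cv2.cvtColor(im,cv2.COLOR_BGR2GRAY)
for row in g[180:300:4,260:384:2]: print(''.join('@#*+-. '[min(6,int(v)//22)] for v in row))
```

```text
.----..                           
                    .-++++++++++++++++++-.                    
                .+++++++++++++  +++++++++++++                 
              .+++++- .++++++++++++++++  -+++++-              
            -+++++++++++++++++++++++++++++++++++++            
           ++--++++++++++*****+****++++++++++++--++           
         -+++..++++++++++**++++*+++++++++++++++-.+++-         
        -+++++++++++++++**+++++++++++++++++++++++++++-        
       .+++++++++++++++***+++++*+++**+++++++++++++++++.       
       +-.++++++++++++*+****+++*******+*++++++++++*+..+       
 .....++++++++++++++**********+****************+++*++++-      
......+*******************************************++**+-      
......+**********++++++*****************++++***********+......
......+++******+-----+******************+++++++******+++......
......-++*****+++++--+******************++++++++******+-......
.......+*****++++++++********************++++++++******-......
.......-****+++++++++******#***#**#******+++++++++****-.......
........-*+++++++++++****#***##*#*********+++++++++++       ..
........-+++++++++++*****##**##*#*####****++++++++++-       ..
.......-++++++++++++**#*##*###########**#*+++++++++++.       .
......-+++++++++++++*#####################*+++++++++++-     ..
-++++++******++++++*#################*#*#**++++++******+.   --
**************+++++*######################*+++++**************
**************++++**#######################*++++**************
**************++++***###*+###*+-*###**####**++++**************
************++++++*#*###*+###*-.*###**#*#***++++*+************
*******#***+-+++++*##*##*+###*-.+###*+##****+++++++***********
**#*******+.-++++***#*##+-###*-.+###*+#**#**+++++++***#*******
*****#*#**+.-+**********++****+-*****+*********+++++#********#
#**#**#*#*- -***+++++++++*++****+++++++++++++++**+++******#***
```

Emit:
{"name": "step_arm", "arguments": {"moves": [0,0,0,0,0,0.5,-1,0,0,0,0,0,0,-1]}}

```text
clock: 21.3
position: [0.5955, -0.1291, 0.1636]
ee_rot: [0.001, 0.654, 0.757, 0.001]
ft_force: [5.5, 0.8, -3.6]
opening: 0.014
grip_force: 44.9
```

```bash
python3 -c "
from h import *
dl()"
```

```text
alpha 1.7162 turned cw 1.4754 clicks 3.757 tz [-0.073 -1.565 -0.246] F [ 5.5  0.8 -3.6] pos [ 0.5955 -0.1291  0.1636] open 0.014 j7 0.15 clk 21.3
```

Emit:
{"name": "step_arm", "arguments": {"moves": [0,0,0,0,0,0.64,-1,0,0,0,0,0,0,-1]}}

```text
clock: 21.5
position: [0.5956, -0.1291, 0.1636]
ee_rot: [0.001, 0.689, 0.725, 0.001]
ft_force: [6.7, -0.4, -3.8]
opening: 0.0137
grip_force: 44.8
```

```bash
python3 -c "
from h import *
dl()"
```

```text
alpha 1.6226 turned cw 1.569 clicks 3.995 tz [-0.255 -1.623  0.584] F [ 6.7 -0.4 -3.8] pos [ 0.5956 -0.1291  0.1636] open 0.0137 j7 0.06 clk 21.5
```

Emit:
{"name": "step_arm", "arguments": {"moves": [0,0,0,0,0,0.3,-1,0,0,0,0,0,0,-1]}}

```text
clock: 21.7
position: [0.5956, -0.1291, 0.1637]
ee_rot: [0.001, 0.704, 0.71, 0.001]
ft_force: [6.6, -1.0, -2.9]
opening: 0.0145
grip_force: 45.9
```

```bash
python3 -c "
from h import *
dl()"
```

```text
alpha 1.5797 turned cw 1.6119 clicks 4.105 tz [-0.242 -1.694  0.828] F [ 6.6 -1.  -2.9] pos [ 0.5956 -0.1291  0.1637] open 0.0145 j7 0.02 clk 21.7
```

The torque rises to 0.83 N m at 4.0 clicks, so that is the stop. Coming back three clicks, to tool angle ≈2.80.

Emit:
{"name": "step_arm", "arguments": {"moves": [0,0,0,0,0,-0.813,-1,0,0,0,0,0,-0.813,-1,0,0,0,0,0,-0.813,-1,0,0,0,0,0,-0.813,-1,0,0,0,0,0,-0.813,-1,0,0,0,0,0,-0.813,-1,0,0,0,0,0,-0.813,-1,0,0,0,0,0,-0.813,-1,0,0,0,0,0,-0.813,-1,0,0,0,0,0,-0.813,-1,0,0,0,0,0,0,-1,0,0,0,0,0,0,-1]}}

```text
clock: 22.9
position: [0.5942, -0.1301, 0.1636]
ee_rot: [0.0, 0.174, 0.985, 0.0]
ft_force: [2.7, -1.5, -0.5]
opening: 0.0136
grip_force: 44.7
```

```bash
python3 -c "
from h import *
dl()"
```

```text
alpha 2.7911 turned cw 0.4005 clicks 1.02 tz [-0.282 -0.877  0.242] F [ 2.7 -1.5 -0.5] pos [ 0.5942 -0.1301  0.1636] open 0.0136 j7 1.12 clk 22.9
```

Emit:
{"name": "step_arm", "arguments": {"moves": [0,0,0,0,0,0,-0.3,0,0,0,0,0,0,-0.2,0,0,0,0,0,0,-0.1,0,0,0,0,0,0,-0.1,0,0,-0.5,0,0,0,-0.1,0,0,-0.8,0,0,0,-0.1,0,0,-1,0,0,0,-0.1,0,0,-1,0,0,0,-0.1,0,0,-1,0,0,0,-0.1,0,0,-1,0,0,0,-0.1,0,0,-0.2,0,0,0,-0.1,0,0,0,0,0,0,-0.1]}}

```text
clock: 24.1
position: [0.5944, -0.1299, 0.302]
ee_rot: [0.001, 0.174, 0.985, -0.0]
ft_force: [-0.7, -1.6, -0.5]
opening: 0.0413
grip_force: 0.0
```

Run:
```python
from h import *
np.set_printoptions(precision=4,suppress=True)
T=look("z",("wrist","scene"),("dial_grip","lock_knob")); print(T)
im=cv2.imread("pics/z_wrist.png"); g=cv2.cvtColor(im,cv2.COLOR_BGR2GRAY); print("pred",wproj(T,[[.594,-.13,.204]]))
for row in g[150:235:3,280:370:2]: print(''.join('@#*+-. '[min(6,int(v)//26)] for v in row))
```

```text
wrist dial_grip 0.68 [292. 162. 352. 225.] dark blob [ 294  169   45   52 1169] [312.5 195.1]
wrist lock_knob 0.58 [414.  14. 535. 174.] dark blob [ 489   17   47   37 1086] [512.2  35.2]
scene dial_grip 0.83 [333. 152. 356. 169.] dark blob [336 152  20  19 229] [345.3 163.4]
scene lock_knob 0.67 [292. 168. 313. 197.] dark blob [295 181   7  14  81] [298.  188.1]
[[-0.9393  0.3431  0.0017  0.5944]
 [ 0.3431  0.9393 -0.0007 -0.1299]
 [-0.0019 -0.     -1.      0.302 ]
 [ 0.      0.      0.      1.    ]]
pred [[321.7424 196.6746]]
                                             
                                             
                                             
                 .-++---.                    
             .+++++--+++++++                 
   ...-...-+**++***++++++-+++++              
...------+**********+**+++++++++             
--------+++*********+++++++++++++            
-------+**+********+****+++*+*++++           
------+******************+*++++++--          
-   --++*******************+*++++-+.         
-.  .-*+*************+*****+**+++++-         
-   .+***************++******+*++++-         
-.  --*************************+*+--         
-.  .-++************************+++-         
-.  .-+*************************+++.         
--..--+************************+++-          
-------+************************++           
--------+***********************+            
---------+********************++             
     ------++*******+-********-              
            .-+*****+-+***++-                
                 -+*+-+*+                    
                   *+ -*.                    
                   -- .-                     
                                             
-+**+                                -**+--..
+***+                                -***++++
****+                                -***++++
```

The dial bar is aligned with the three-click angle, the lever is still down, and the arm is clear.

```bash
python3 -c "
from cell import job
print(job.close_job())"
```

```text
the job is handed in; nothing more can be done
None
```

The lever is down in the low notch and the dial is three clicks back from its clockwise stop. The first swing missed the knob, so I lowered the fingers and repeated it; the readings I took stayed under about 10 N on the lever, I did not touch the mug, onion or cup, and the job was handed in at about 24 s.

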